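Set the projector lamp's transformer to the tape mark

TASK

The variable transformer for the projector lamp has to be preset before it is plugged in. With the fingertips against the side of the dial's raised bar, push the dial clockwise until the white index line at the bar's nose lines up with the point of the masking-tape flag stuck on the scale ring, then take the hand away. Only push: do not pinch the bar from both sides, and leave the other things on the bench where they are.

Things in the scene. Friction and masses are not known exactly. Their poses are not given: they have to be found in the camera images.
- transformer: grey sheet-steel bench transformer, 170 mm (x, front to back) by 165 mm (y), flat top at 130 mm; heavy, does not move. Origin under its middle on the bench; -x faces its front panel with meter and sockets. A flat aluminium scale ring, 148 mm across with black radial lines, lies on the top, 2 mm thick; the dial turns at its middle. Low carrying handles stick out 20 mm on both y sides, at 106 mm height
- dial (a joint): angle of the dial in rad: 0 at its lower stop, grows clockwise seen from above, upper stop at 5.41. At 0 the nose of the bar points 155 degrees counter-clockwise of the transformer's x axis. Stays where it is left: stiff friction, about 0.09 N m (3 N at 30 mm from the axis), no spring, no click stops
- dial_axis (a point): point on the dial's vertical turning axis at the top of the dial's round skirt, about 140 mm above the bench. The skirt is 90 mm in diameter. On it stands the raised straight grip bar through the axis, 80 mm long (40 mm either way), 14 mm wide with upright sides, its top 27 mm above this point, black plastic; a white line runs along one half of its top, down that end (the nose) and across the skirt's bevel below it
- index_tip (a point): outer end of the white index line, at the edge of the skirt under the nose of the bar, 45 mm from the dial's axis; turns with the dial
- tape_flag: paper-thin scrap of masking tape, 16 mm wide and 32 mm long, cut to a point at its inner end and stuck radially on the scale ring. Its origin is on the dial's turning axis at the ring's surface; its x axis runs from there outwards through the point of the flag. It does not move in a run
- flag_point (a point): inward-pointing tip of the tape flag, the mark to line up with, 49 mm from the dial's axis on the ring's surface (133 mm above the bench)
- tape_roll: roll of masking tape lying flat, 100 mm outside and 76 mm inside diameter, 48 mm high, loose; origin under its middle
- wooden_box: small open wooden box, 95 by 95 mm, 90 mm high, loose; origin under its middle
- film_core: white plastic film core, a ring 50 mm across and 16 mm high lying flat, loose; origin under its middle
- splicer: metal film splicer, base 150 by 75 mm, 64 mm high, loose; origin under its middle
There are look-alikes about, which are no part of the job. There is more than one size of the transformer; the job needs the largest.

How it is judged (in metres and radians):
At the end, for the whole second after the job is handed in: The dial is at rest with its index line within 3 mm sideways (about 4 degrees) of the point of the tape flag (y of index_tip in the frame of tape_flag between -0.003 and 0.003 m and x of index_tip in the frame of tape_flag above 0.03 m and velocity of joint dial between -0.02 and 0.02 rad/s); the robot touches nothing.
It fails at once if the bar is pinched: fingers press on both of its sides at once (contact force between each of dial_c0, dial_c1 and the fingers above 1 N).
It fails at once if the tape roll is lifted or shifted more than 15 mm (distance of tape_roll from where it was at the start of the episode above 0.015 m).
It fails at once if the wooden box is lifted or shifted more than 15 mm (distance of wooden_box from where it was at the start of the episode above 0.015 m).
It fails at once if the film core is lifted or shifted more than 15 mm (distance of film_core from where it was at the start of the episode above 0.015 m).
It fails at once if the splicer is lifted or shifted more than 15 mm (distance of splicer from where it was at the start of the episode above 0.015 m).
It also fails if it takes over 40 s, if anything falls off the work surface, if the arm or the gripper's body presses on something with over 40 N, if the wrist force passes 120 N, or if a joint passes its speed limit or range.

ROBOT

A 6-joint arm with a two-finger parallel gripper is mounted at the origin on the work surface. World frame = base frame: x ahead of the robot, y to its left, z up, the work surface at z = 0. Lengths are in mm, angles in rad, forces in N, time in s.
With the tool pointing down it reaches from about 375 to 925 mm from the base axis. Payload 5.7 kg.
Tool frame: the origin (TCP) lies at the very end of the fingers, on their centre line; the grasp point (between the pads) lies 19 mm behind it; z points along the fingers, y is the line along which they close (so a half turn about z gives the same grasp; the last joint's range is limited). The gripper opens to 85 mm and grips with 20 to 120 N. Pads are 22 mm wide; open, the fingers measure 114 mm over their backs; the gripper's body (76 mm by 85 mm) begins 54 mm behind the grasp point. The pads swing forward as they close: fully open they stand 13 mm farther back than shut.
Start: joints at [1.135, 0.359, 1.51, -0, 1.272, -0.115], TCP at [189.188, 569.36, 231.267] pointing down, gripper open.
Joint ranges: [-2.97, 2.97], [-1.01, 2.36], [0.21, 2.38], [-0.96, 4.11], [0.2, 2.71], [-2.98, 2.98]. Speed limits (rad/s): [2.39, 2.39, 3.14, 3.14, 3.14, 3.14].

INTERFACE

Orientations are given as a rotation vector (axis times angle).
In Python, from station import sensors, snapshot, order, silhouettes gives the robot as it stands.
- The arm moves only by the tool move_arm, never from a script. Its argument "motion" is one flat list of numbers, 7 for each row, row after row: the turn, a rotation vector about the tool's x, y, z in rad, then the shift along the tool's x, y, z in m, then the opening in per cent of the stroke, from 0 (shut) to 100 (fully open). In form: [wx, wy, wz, x, y, z, hand, wx, wy, wz, x, y, z, hand, ...]. A call has 1 to 10 rows; each row is the pose to reach, as a shift and turn from the pose commanded when the call began, along the tool's axes at that moment; what a row does not reach only later rows make up. A row lasts 1/8 s, in which the tool goes at most 62.5 mm and 10.7 degrees, less where a joint would pass 70% of its speed; a pose out of reach is approached as far as the arm can. A call with a gripper value outside its range is refused whole. The fingers move at their own pace and stop on an object; "newtons" is the grip in N (left out, the last holds). Time passes only in rows, so rows that repeat a pose let the fingers close. It gives the time, the measured TCP pose, the force, the opening and the grip force at its end, in the units of the state.
- sensors.state(): the state, without advancing time (a new reading comes with each control period).
- snapshot(name): name is "scene" or "top" or "wrist"; returns a dict with "frame" (400x640x3 uint8, blue, green, red), "fx", "fy", "cx", "cy" (pixels), "eye" and "attitude" of the camera in the world; the wrist camera has in their place "T_tool_cam" (4x4, takes a point from camera to tool coordinates, whose origin is the TCP and whose axes are the flange's). Camera axes: x right, y down, z forward; pixel columns grow to the right and rows downward; lengths in mm; the calibration is good to about 2 mm. The wrist camera is an equidistant fisheye: a pixel r from the principal point sees the ray r / f radians off the axis. A picture is of the moment at which its call begins: read the wrist's pose just before it. There is no depth.
- order.job_done(): hands the job in; it is judged then, once.
Trained networks look in a picture, given as the dict that the camera call returned (one of the last four; its "shot" number tells which), for a name from the list of things; names that differ only in an ending like _2 or _b are one class to them, and where a whole thing is asked for, a point or a joint stands for the part that bears it (a point fixed in the world has none). Each returns a list of dicts, best first, with "p" (0 to 1); they miss things now and then, are a little off and sometimes report something else, mostly with a low value. They report only what shows in the picture. A call takes as long as a camera call. They do not tell look-alikes from the thing itself.
- silhouettes(query, picture): "pixels" (400x640 bool, what is visible of it) and "uv" ([column, row] in pixels, amid what is visible of it).
The state is a dict: "t": time; "joints": joint angles; "dq": joint speeds; "joint_efforts": joint torques, N m; "ee_pos": TCP position; "ee_rot": TCP orientation; "force": force on the tool from outside, world axes, zero at the start; "ft_torque": the same for the moment, N m; "grip_width": opening from 0.0 (shut) to 1.0 (fully open); "gripper_force": force on a finger pad.
Only numpy, scipy, OpenCV 4.12 (cv2) and the standard library are available. Lean on these libraries where they do the work, as an engineer would, in place of code of your own. Each camera call takes 0.05 s, during which the arm holds its last target. There are 200 camera calls.

## Working session

There is one attempt and no reset: what is moved stays moved. The work goes in short steps, Python scripts to look and compute and a tool call to move; the robot and the scene stay as the last step left them, time stands still between calls to the robot, and variables do not carry over. Pictures are saved under pics/ and viewed, at most 10 in all, crops included, and the job is handed in when it is done.

Besides the shell and the picture viewer there is one more tool, called after "Request:" as name(argument=value, ...) on one line, values as JSON. move_arm: Moves the arm, as the interface text tells. Its arguments: {"type":"object","properties":{"motion":{"type":"array","items":{"type":"number"}},"newtons":{"type":"number"}},"required":["motion"]}

```bash
mkdir -p pics; ls; cat > h.py <<'E'
import numpy as np, cv2
from scipy.spatial.transform import Rotation as R
from station import sensors, snapshot, order, silhouettes
def ray(p,uv):
    A=np.array(p["attitude"],float)
    A=A if A.shape==(3,3) else R.from_rotvec(A).as_matrix()
    return A@np.array([(uv[0]-p["cx"])/p["fx"],(uv[1]-p["cy"])/p["fy"],1])
def at_z(p,uv,z):
    d=ray(p,uv);e=np.array(p["eye"],float);return e+d*(z-e[2])/d[2]
E
python3 - <<'E'
from h import *
s=sensors.state();print(s["ee_pos"],s["ee_rot"],s["t"])
for n in("top","scene"):
    p=snapshot(n);cv2.imwrite(f"pics/{n}0.png",p["frame"]);print(n,p["eye"],p["attitude"],p["fx"],p["cx"],p["cy"])
    for q,z in(("transformer",130),("dial",150),("tape_flag",133),("index_tip",136),("tape_roll",48),("wooden_box",90),("film_core",16),("splicer",64)):
        for d in silhouettes(q,p):print(q,round(d["p"],2),np.round(d["uv"]),np.round(at_z(p,d["uv"],z)),d["pixels"].sum())
E
```

```text
pics
[188.90615214 568.77452314 230.46496235] [-5.01663340e-01 -3.10076406e+00  2.74426599e-03] 0.0
top [ 444.87013299  124.76296603 1061.72589747] [-2.19460395  2.13805147 -0.16033066] 395.5999605813774 315.89942177924866 202.6597441397669
transformer 0.92 [273. 211.] [541. 206. 130.] 5616
transformer 0.66 [169. 280.] [375. 439. 130.] 3267
transformer 0.61 [259. 310.] [312. 231. 130.] 2725
transformer 0.57 [273. 207.] [551. 207. 130.] 1176
dial 0.95 [256. 316.] [302. 235. 150.] 577
dial 0.93 [277. 210.] [542. 196. 150.] 1111
dial 0.77 [159. 282.] [371. 454. 150.] 552
index_tip 0.91 [273. 207.] [549. 205. 136.] 1192
index_tip 0.78 [251. 316.] [300. 246. 136.] 570
index_tip 0.21 [353. 242.] [473.  17. 136.] 1586
tape_roll 0.6 [192. 189.] [600. 423.  48.] 905
wooden_box 0.58 [279. 140.] [725. 202.  90.] 1797
film_core 0.45 [347. 156.] [706.  21.  16.] 173
splicer 0.65 [354. 242.] [475.   5.  64.] 1575
splicer 0.16 [274. 208.] [555. 211.  64.] 1100
scene [1239.93601228 -327.61746203  667.95246925] [-1.93457506 -1.09653416  0.5560375 ] 391.44180939585 316.5790470694006 194.1366122726315
transformer 0.96 [383. 153.] [488. 372. 130.] 1454
transformer 0.83 [343. 197.] [612. 144. 130.] 4927
dial 0.95 [347. 175.] [562. 189. 150.] 600
dial 0.6 [312. 146.] [379. 197. 150.] 152
dial 0.48 [382. 142.] [459. 387. 150.] 191
tape_flag 0.51 [348. 191.] [601. 167. 133.] 33
index_tip 0.84 [350. 174.] [544. 215. 136.] 605
index_tip 0.57 [380. 142.] [435. 404. 136.] 160
index_tip 0.47 [314. 146.] [362. 214. 136.] 155
tape_roll 0.86 [408. 196.] [604. 377.  48.] 1017
wooden_box 0.95 [392. 246.] [778. 164.  90.] 2500
film_core 0.77 [316. 275.] [707.  11.  16.] 284
splicer 0.56 [267. 227.] [552. -33.  64.] 1207
```

```bash
python3 - <<'E'
import cv2
a=cv2.imread("pics/top0.png");cv2.imwrite("pics/top0c.png",cv2.resize(a[110:370,110:430],(800,600)[:1]+(600,) if 0 else None,fx=2.3,fy=2.3,interpolation=2))
b=cv2.imread("pics/scene0.png");cv2.imwrite("pics/scene0c.png",cv2.resize(b[130:250,270:430],None,fx=5,fy=5,interpolation=2))
E
```

```text
(no output)
```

View pics/top0c.png

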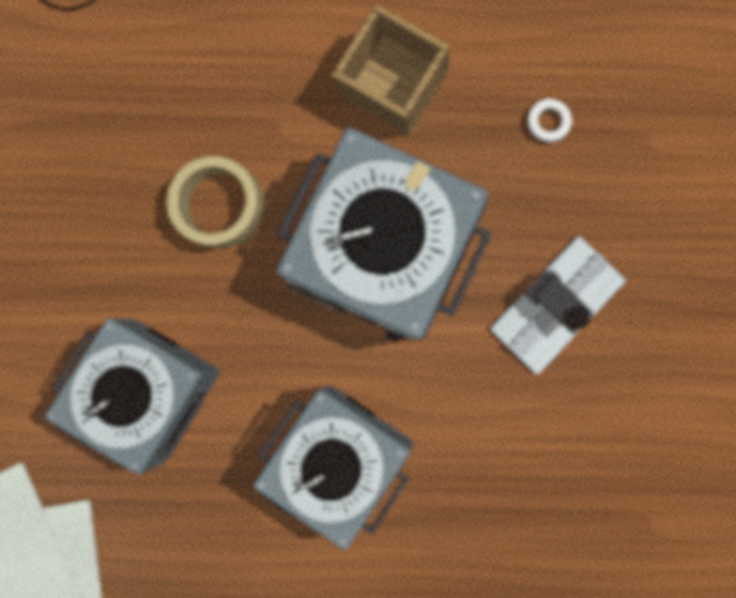

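View pics/scene0c.png

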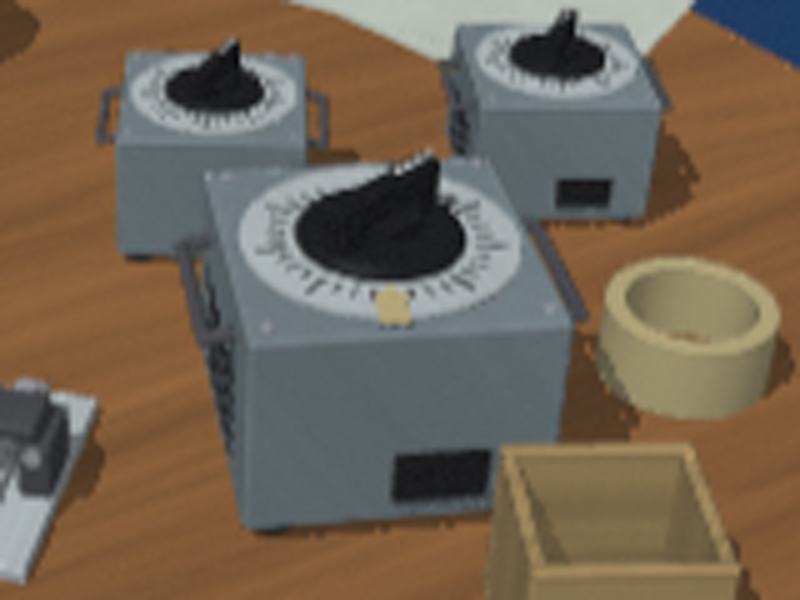

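Top view crop: the large transformer has its dial at about (383,231) of the crop, the nose points left at (335,242) and the flag tip is near (412,188) at the upper right. The push is therefore about 115° clockwise. The two smaller transformers are look-alikes.

```bash
cat >> h.py <<'E'
def todo(target,yaw_x=None,s=None):
    "shift in tool axes (m), turn about tool z (rad) to reach target with tool x at world yaw"
    s=s or sensors.state();M=R.from_rotvec(s["ee_rot"]).as_matrix()
    sh=M.T@(np.array(target)-s["ee_pos"])/1000
    y=np.arctan2(M[1,0],M[0,0]);w=None if yaw_x is None else -((yaw_x-y+np.pi)%(2*np.pi)-np.pi)
    return np.round(sh,4),w,np.degrees(y)
E
python3 - <<'E'
from h import *
p=snapshot("top");f=p["frame"].astype(int)
c=np.array([383,231])/2.3+110
b,g,r=f[...,0],f[...,1],f[...,2]
yy,xx=np.mgrid[:400,:640];rr=np.hypot(xx-c[0],yy-c[1])
dark=((f.max(2)<70)&(rr<24)).astype(np.uint8)
k=max(cv2.findContours(dark,0,2)[0],key=len);h=cv2.convexHull(k)
e=cv2.minEnclosingCircle(h);el=cv2.fitEllipse(h);print(e,el)
A=at_z(p,el[0],138);print("axis",A)
fl=(r-b>35)&(r>170)&(rr<38)
F=at_z(p,[xx[fl].mean(),yy[fl].mean()],133);print(fl.sum(),F,np.degrees(np.arctan2(*(F-A)[1::-1])),np.hypot(*(F-A)[:2]))
ix=(f.min(2)>110)&(rr<17)
print(ix.sum()); pts=np.array([at_z(p,q,167) for q in zip(xx[ix],yy[ix])])
I=pts.mean(0);print(I,np.degrees(np.arctan2(*(I-A)[1::-1])),np.hypot(*(I-A)[:2]))
print(todo([A[0],A[1],300]))
w=snapshot("wrist");print(w["T_tool_cam"],{k:w[k] for k in w if k in("fx","fy","cx","cy")})
E
```

```text
((275.58148193359375, 210.174072265625), 18.008686065673828) ((275.6651611328125, 210.19088745117188), (35.5040397644043, 35.86008071899414), 20.885133743286133)
axis [541.67157446 199.75492276 138.        ]
65 [601.00105973 166.44998238 133.        ] -29.307921030312677 68.03827508946135
29
[536.53468849 221.23180458 167.        ] 103.45141577692219 22.08266401127446
(array([-0.451 , -0.2396, -0.0687]), None, np.float64(161.6195364514323))
[[-7.36248644e-04 -9.55757201e-01 -2.94155793e-01  7.47863131e+01]
 [ 9.99999653e-01 -8.18529693e-04  1.56608371e-04  6.51976667e-01]
 [-3.90454829e-04 -2.94155576e-01  9.55757472e-01 -1.42901645e+02]
 [ 0.00000000e+00  0.00000000e+00  0.00000000e+00  1.00000000e+00]] {'fx': 309.70691628693146, 'fy': 309.70691628693146, 'cx': 317.8964241275875, 'cy': 202.5026743483446}
```

```bash
python3 - <<'E'
from h import *
print(todo([497,215,232],np.radians(193.5)))
E
```

```text
(array([-0.4039, -0.2392, -0.0007]), np.float64(-0.5564305670902137), np.float64(161.61887691365976))
```

Request:
move_arm(motion=[0,0,-0.14,-0.1,-0.06,-0.01,0,0,0,-0.28,-0.2,-0.12,-0.01,0,0,0,-0.42,-0.3,-0.18,-0.01,0,0,0,-0.556,-0.404,-0.239,-0.001,0,0,0,-0.556,-0.404,-0.239,-0.001,0,0,0,-0.556,-0.404,-0.239,-0.001,0,0,0,-0.556,-0.404,-0.239,-0.001,0,0,0,-0.556,-0.404,-0.239,-0.001,0,0,0,-0.556,-0.404,-0.239,-0.001,0,0,0,-0.556,-0.404,-0.239,-0.001,0])

```text
t: 2.25
ee_pos: [496.6, 215.5, 232.2]
ee_rot: [0.368, -3.119, -0.001]
force: [-0.3, -0.4, -0.5]
grip_width: -0.002
gripper_force: 0.0
```

```bash
cat >> h.py <<'E'
def wrist(name,z=132,c=(541.7,199.8),half=90):
    "wrist picture, also rectified onto plane z as seen from above (world x up, y left), 3 px/mm"
    s=sensors.state();p=snapshot("wrist");T=p["T_tool_cam"]
    M=R.from_rotvec(s["ee_rot"]).as_matrix();out=[]
    n=int(half*6);jj,ii=np.meshgrid(np.arange(n),np.arange(n))
    W=np.stack([c[0]+half-ii/3,c[1]+half-jj/3,np.full(ii.shape,float(z))],-1)
    Q=((W-s["ee_pos"])@M-T[:3,3])@T[:3,:3]
    rho=np.hypot(Q[...,0],Q[...,1]);th=np.arctan2(rho,Q[...,2]);k=p["fx"]*th/np.maximum(rho,1e-9)
    im=cv2.remap(p["frame"],(p["cx"]+k*Q[...,0]).astype(np.float32),(p["cy"]+k*Q[...,1]).astype(np.float32),1)
    cv2.imwrite(name,im);return s,p,im
E
python3 - <<'E'
from h import *
s,p,im=wrist("pics/w1.png");print(s["ee_pos"],s["joints"],s["grip_width"],s["t"])
E
```

```text
[496.61151116 215.53150926 232.18949139] [ 2.81495581e-01  2.74256458e-01  1.63518020e+00  5.49952405e-04
  1.23287449e+00 -1.52434564e+00] -0.0016551236873704525 2.25
```

View pics/w1.png

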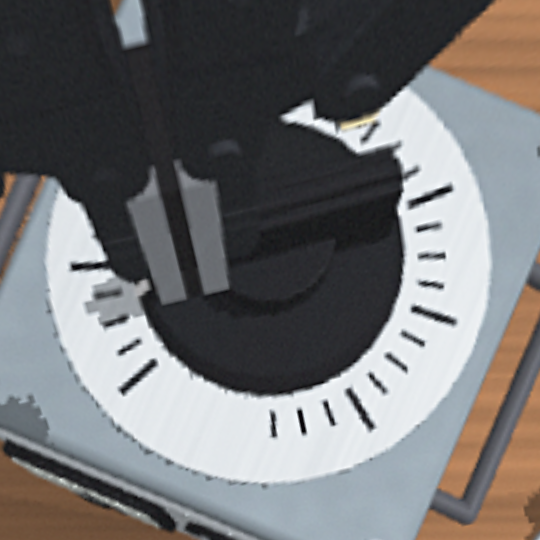

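The rectified wrist view shows the ring centred near (268,263) and the bar running along (230,217)–(390,185), with the fingers on its trailing side. Axis ≈ (544,200), bar angle ≈ 102–103°. Next I go down beside the bar and touch it.

Request:
move_arm(motion=[0,0,0,0,0,0.03,0,0,0,0,0,0,0.06,0,0,0,0,0,0,0.081,0,0,0,0,0,0,0.081,0,0,0,0,-0.01,0,0.081,0,0,0,0,-0.018,0,0.081,0,0,0,0,-0.022,0,0.081,0,0,0,0,-0.025,0,0.081,0,0,0,0,-0.025,0,0.081,0])

```text
t: 3.42
ee_pos: [521.0, 220.9, 151.2]
ee_rot: [0.368, -3.119, 0.0]
force: [-2.6, -0.1, 1.6]
grip_width: 0.0
gripper_force: 1.4
```

```bash
cat >> h.py <<'E'
def arc(phi_list,A=(544,200.3),r=25,d=18,z=150):
    "rows for pushing with tool x along n=u+90deg"
    s=sensors.state();out=[]
    for f in phi_list:
        f=np.radians(f);u=np.array([np.cos(f),np.sin(f)]);n=np.array([-u[1],u[0]])
        t=np.r_[np.array(A)+r*u+d*n,z];sh,w,_=todo(t,f+np.pi/2,s)
        out+=[0,0,round(w,3),*[round(v,4) for v in sh.tolist()],0]
    return [float(v) for v in out]
def where(A=(544,200.3)):
    s=sensors.state();M=R.from_rotvec(s["ee_rot"]).as_matrix();x,y=M[:2,0],M[:2,1];q=s["ee_pos"][:2]-A
    print("yaw-90",(np.degrees(np.arctan2(x[1],x[0]))-90),"r",q@y,"d",q@x,"z",s["ee_pos"][2],"F tool",M.T@s["force"],"t",s["t"])
E
python3 - <<'E'
from h import *
where();print(arc(range(98,50,-5)))
E
```

```text
yaw-90 -256.53167518375926 r 25.400892159062927 d 17.53359118703553 z 151.22564427203105 F tool [ 2.60015192  0.51900379 -1.59438332] t 3.425
[0.0, 0.0, 0.095, -0.002, 0.0012, 0.0012, 0.0, 0.0, 0.0, 0.183, -0.0044, 0.0025, 0.0012, 0.0, 0.0, 0.0, 0.27, -0.0069, 0.0035, 0.0012, 0.0, 0.0, 0.0, 0.357, -0.0094, 0.0043, 0.0012, 0.0, 0.0, 0.0, 0.445, -0.012, 0.0049, 0.0012, 0.0, 0.0, 0.0, 0.532, -0.0147, 0.0053, 0.0012, 0.0, 0.0, 0.0, 0.619, -0.0174, 0.0054, 0.0012, 0.0, 0.0, 0.0, 0.706, -0.0201, 0.0053, 0.0012, 0.0, 0.0, 0.0, 0.794, -0.0227, 0.005, 0.0012, 0.0, 0.0, 0.0, 0.881, -0.0254, 0.0044, 0.0012, 0.0]
```

Contact at 2.6 N, d ≈ 17.5 as expected. Pushing along the arc.

Request:
move_arm(motion=[0,0,0.095,-0.002,0.001,0.001,0,0,0,0.183,-0.0044,0.0025,0.001,0,0,0,0.27,-0.007,0.0035,0.001,0,0,0,0.357,-0.0095,0.0043,0.001,0,0,0,0.445,-0.012,0.005,0.001,0,0,0,0.532,-0.0147,0.0053,0.001,0,0,0,0.619,-0.0174,0.0054,0.001,0,0,0,0.706,-0.02,0.0053,0.001,0,0,0,0.794,-0.0227,0.005,0.001,0,0,0,0.881,-0.0254,0.0044,0.001,0])

```text
t: 4.68
ee_pos: [544.4, 231.2, 150.1]
ee_rot: [-1.001, -2.977, 0.001]
force: [-3.5, 1.2, 0.3]
grip_width: 0.002
gripper_force: 1.5
```

```bash
python3 - <<'E'
from h import *
where();print(arc(range(48,1,-5)))
E
```

```text
yaw-90 52.82840474807654 r 24.895518658716266 d 18.33095780422999 z 150.06728311952745 F tool [ 3.53431001 -1.16972217 -0.3331337 ] t 4.675
[0.0, 0.0, 0.084, -0.0025, 0.0015, 0.0001, 0.0, 0.0, 0.0, 0.172, -0.0049, 0.0028, 0.0001, 0.0, 0.0, 0.0, 0.259, -0.0073, 0.0039, 0.0001, 0.0, 0.0, 0.0, 0.346, -0.0099, 0.0047, 0.0001, 0.0, 0.0, 0.0, 0.433, -0.0125, 0.0054, 0.0, 0.0, 0.0, 0.0, 0.521, -0.0152, 0.0057, 0.0, 0.0, 0.0, 0.0, 0.608, -0.0178, 0.0059, 0.0, 0.0, 0.0, 0.0, 0.695, -0.0205, 0.0058, 0.0, 0.0, 0.0, 0.0, 0.782, -0.0232, 0.0055, 0.0, 0.0, 0.0, 0.0, 0.87, -0.0258, 0.005, 0.0, 0.0]
```

Request:
move_arm(motion=[0,0,0.084,-0.0025,0.0015,0,0,0,0,0.172,-0.005,0.0028,0,0,0,0,0.259,-0.0073,0.0039,0,0,0,0,0.346,-0.01,0.0047,0,0,0,0,0.433,-0.0125,0.0054,0,0,0,0,0.521,-0.0152,0.0057,0,0,0,0,0.608,-0.0178,0.0059,0,0,0,0,0.695,-0.0205,0.0058,0,0,0,0,0.782,-0.0232,0.0055,0,0,0,0,0.87,-0.0258,0.005,0,0])

```text
t: 5.92
ee_pos: [568.3, 220.1, 150.0]
ee_rot: [-2.162, -2.277, -0.0]
force: [-1.2, 3.5, 0.2]
grip_width: 0.001
gripper_force: 1.4
```

```bash
python3 - <<'E'
from h import *
where();print(arc([-2,-7,-11,-14,-17,-17]))
E
```

```text
yaw-90 2.9703584506266907 r 25.345253023699193 d 18.55920963879548 z 150.01894218275646 F tool [ 3.50704309 -0.98535282 -0.17596383] t 5.925
[0.0, 0.0, 0.087, -0.0028, 0.0011, 0.0, 0.0, 0.0, 0.0, 0.174, -0.0052, 0.0024, 0.0, 0.0, 0.0, 0.0, 0.244, -0.0071, 0.0033, 0.0, 0.0, 0.0, 0.0, 0.296, -0.0086, 0.0038, 0.0, 0.0, 0.0, 0.0, 0.349, -0.0102, 0.0043, 0.0, 0.0, 0.0, 0.0, 0.349, -0.0102, 0.0043, 0.0, 0.0]
```

Request:
move_arm(motion=[0,0,0.087,-0.0028,0.0011,0,0,0,0,0.174,-0.0052,0.0024,0,0,0,0,0.244,-0.007,0.0033,0,0,0,0,0.296,-0.0086,0.0038,0,0,0,0,0.349,-0.0102,0.0043,0,0,0,0,0.349,-0.0102,0.0043,0,0])

```text
t: 6.68
ee_pos: [573.9, 210.2, 150.2]
ee_rot: [-2.522, -1.872, -0.001]
force: [-0.8, 3.5, -0.3]
grip_width: 0.003
gripper_force: 1.3
```

```bash
python3 - <<'E'
from h import *
where()
E
```

```text
yaw-90 -16.8313482441647 r 25.775059615835413 d 18.101849556720058 z 150.16051927702352 F tool [ 3.08203153 -1.74218351  0.29088208] t 6.675
```

Request:
move_arm(motion=[0,0,0,0.02,0,0,0,0,0,0,0.04,0,-0.05,0,0,0,0,0.09,0,-0.08,0,0,0,0,0.09,0,-0.1,0,0,0,0,0.09,0,-0.1,0,0,0,0,0.09,0,-0.1,0])

```text
t: 7.42
ee_pos: [599.3, 295.7, 249.2]
ee_rot: [-2.523, -1.872, 0.002]
force: [-0.3, -0.2, 0.5]
grip_width: 0.001
gripper_force: 0.0
```

```bash
python3 - <<'E'
from h import *
where();s,p,im=wrist("pics/w2.png",c=(544,200.3))
E
```

```text
yaw-90 -16.827259884731205 r 25.263693868781033 d 107.35259722782668 z 249.20010726827522 F tool [-0.25951458 -0.20156873 -0.53254166] t 7.425
```

View pics/w2.png

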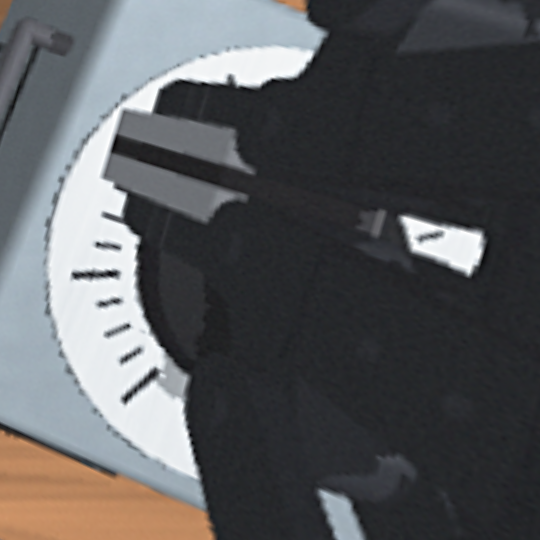

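Picture: the fingers hide the nose and the flag. I move the tool across so that the camera stands straight above the dial.

Request:
move_arm(motion=[0,0,0,-0.05,0,0,0,0,0,0,-0.1,0,0,0,0,0,0,-0.15,0,0,0,0,0,0,-0.19,0,0,0,0,0,0,-0.19,0,0,0,0,0,0,-0.19,0,0,0])

```text
t: 8.22
ee_pos: [544.5, 113.9, 249.7]
ee_rot: [-2.523, -1.87, 0.001]
force: [1.4, 0.8, -0.4]
grip_width: 0.004
gripper_force: 0.0
```

```bash
python3 - <<'E'
from h import *
where();s,p,im=wrist("pics/w3.png",c=(544,200.3))
E
```

```text
yaw-90 -16.907617956465188 r 25.594079768438693 d -82.48290472083164 z 249.73027400177966 F tool [1.16102452 1.11598039 0.43982608] t 8.225
```

View pics/w3.png

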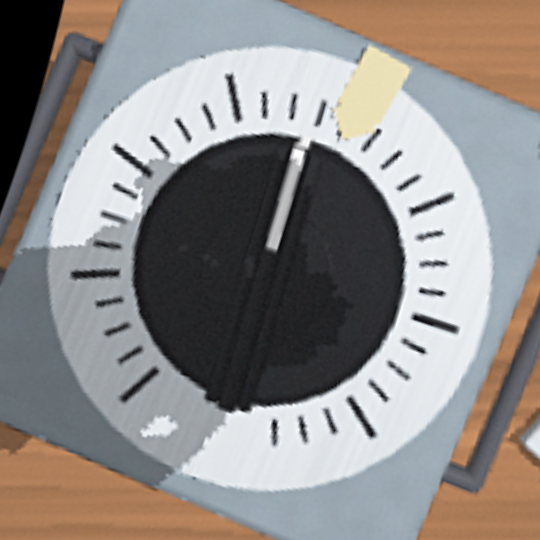

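The picture shows the axis at (270,267.5), the flag tip at (344,138), which is −29.7°, and the index end at (306,141), about −15.9°. The dial needs about 13.8° more, so I go back to the trailing side.

Request:
move_arm(motion=[0,0,0,0.05,0,0,0,0,0,0,0.1,0,0,0,0,0,0,0.123,0,0,0,0,0,0,0.123,0,0,0,0,0,0,0.123,0,0.04,0,0,0,0,0.123,0,0.08,0,0,0,0,0.123,0,0.0995,0,0,0,0,0.123,0,0.0995,0,0,0,0,0.113,0,0.0995,0,0,0,0,0.105,0,0.0995,0])

```text
t: 9.52
ee_pos: [575.7, 213.6, 152.2]
ee_rot: [2.522, 1.871, 0.003]
force: [0.0, 0.1, 0.5]
grip_width: -0.001
gripper_force: 0.0
```

```bash
python3 - <<'E'
from h import *
where();print(arc([-17,-21,-24,-27,-29,-30.7,-30.7,-30.7]))
E
```

```text
yaw-90 -16.853249745059742 r 26.436621413212016 d 21.950396834530046 z 152.15181363865577 F tool [ 0.11979677  0.00380323 -0.50248772] t 9.525
[0.0, 0.0, 0.003, -0.004, -0.0014, 0.0021, 0.0, 0.0, 0.0, 0.072, -0.0058, -0.0002, 0.0021, 0.0, 0.0, 0.0, 0.125, -0.0072, 0.0006, 0.0021, 0.0, 0.0, 0.0, 0.177, -0.0086, 0.0013, 0.0021, 0.0, 0.0, 0.0, 0.212, -0.0096, 0.0018, 0.0021, 0.0, 0.0, 0.0, 0.242, -0.0105, 0.0021, 0.0021, 0.0, 0.0, 0.0, 0.242, -0.0105, 0.0021, 0.0021, 0.0, 0.0, 0.0, 0.242, -0.0105, 0.0021, 0.0021, 0.0]
```

Request:
move_arm(motion=[0,0,0.003,-0.004,-0.0014,0.001,0,0,0,0.072,-0.0058,0,0.001,0,0,0,0.125,-0.0072,0.0006,0.001,0,0,0,0.177,-0.0086,0.0013,0.001,0,0,0,0.212,-0.0096,0.0018,0.001,0,0,0,0.242,-0.0105,0.002,0.001,0,0,0,0.242,-0.0105,0.002,0.001,0,0,0,0.242,-0.0105,0.002,0.001,0])

```text
t: 10.52
ee_pos: [574.6, 203.9, 150.1]
ee_rot: [2.73, 1.554, 0.002]
force: [2.7, 1.9, 1.6]
grip_width: -0.004
gripper_force: 1.6
```

```bash
python3 - <<'E'
from h import *
where()
E
```

```text
yaw-90 -30.68626219615426 r 24.47447905456778 d 18.721409718656382 z 150.09775357814559 F tool [ 3.01523164  1.31803836 -1.55375197] t 10.525
```

Request:
move_arm(motion=[0,0,0,0.015,0,0,0,0,0,0,0.02,0,-0.05,0,0,0,0,0.02,0,-0.1,0,0,0,0,0.02,0,-0.1,0,0,0,0,-0.04,0,-0.1,0,0,0,0,-0.1,0,-0.1,0,0,0,0,-0.1,0,-0.1,0,0,0,0,-0.1,0,-0.1,0,0,0,0,-0.1,0,-0.1,0])

```text
t: 11.65
ee_pos: [523.5, 118.7, 249.4]
ee_rot: [-2.729, -1.555, 0.001]
force: [-0.7, 0.0, 0.2]
grip_width: -0.0
gripper_force: 0.0
```

```bash
python3 - <<'E'
from h import *
where();s,p,im=wrist("pics/w4.png",c=(544.8,200.3))
E
```

```text
yaw-90 -30.661970041836362 r 23.966415214353734 d -80.60665650729719 z 249.35064050118376 F tool [-0.31483352 -0.57152461 -0.19505953] t 11.65
```

View pics/w4.png

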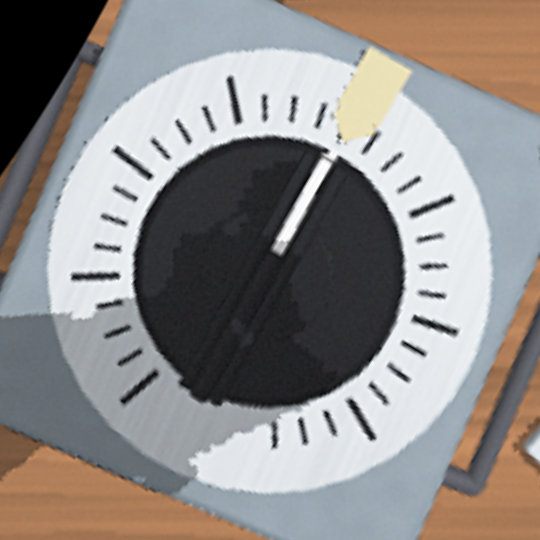

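The picture shows the index end at (334,154), 28.8°, and the flag point at (345,142), 30.3°. That is about 1 mm sideways, inside the 3 mm limit, and the hand is clear, so I hand it in.

```bash
python3 -c "
from station import order
print(order.job_done())"
```

```text
the job is handed in; nothing more can be done
None
```

I pushed the dial clockwise until its index line was about 1 mm sideways (1.5°) from the point of the tape flag by the last wrist picture (limit 3 mm), moved the hand clear and handed the job in; no verdict came back.

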